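# Cover the antipasti crocks at closing time

## Task

We are closing the deli counter: cover each of the three crocks that hold food (olives, mozzarella, cherry peppers) with its own lid, the one of the same glaze colour, knob up and seated flat and centred on the rim. Set the stoneware down gently, do not drop it, and leave the crocks standing where they are. The yellow crock is empty: leave it open and its lid where it lies, and do not disturb the jar and the tin.

Things in the scene. Friction and masses are not known exactly. Their poses are not given: they have to be found in the camera images.
- crock_white: Loose round cream-white glazed stoneware crock, open at the top, standing upright on the counter; outer diameter 128 mm, height 80 mm (rim at that height), mouth 116 mm wide. Filled with green olives to 10 to 13 mm below the rim. Origin: centre of its underside, on the counter; z up.
- crock_terracotta: Loose round terracotta (red-brown) glazed stoneware crock, open at the top, standing upright on the counter; outer diameter 108 mm, height 74 mm (rim at that height), mouth 97 mm wide. Filled with small white mozzarella balls to 10 to 13 mm below the rim. Origin: centre of its underside, on the counter; z up.
- crock_blue: Loose round dark blue glazed stoneware crock, open at the top, standing upright on the counter; outer diameter 92 mm, height 66 mm (rim at that height), mouth 82 mm wide. Filled with red cherry peppers to 10 to 13 mm below the rim. Origin: centre of its underside, on the counter; z up.
- crock_yellow: Loose round mustard-yellow glazed stoneware crock, open at the top, standing upright on the counter; outer diameter 108 mm, height 74 mm (rim at that height), mouth 97 mm wide. It is EMPTY (bare inside). Origin: centre of its underside, on the counter; z up.
- lid_white_knob (a point): Middle of the knob of the loose cream-white lid of the cream-white crock. Lies knob up on the counter: disc 136 mm across, upright round knob 26 mm wide; boss 98 mm across below drops into the 116 mm mouth (9 mm play). Heights above its underside: boss 0-5, disc 5-14, knob 14-46, this point 30 mm. Seated, the disc rests on the rim, this point 25 mm above the rim. z up. About 320 g.
- lid_terracotta_knob (a point): Middle of the knob of the loose terracotta (red-brown) lid of the terracotta (red-brown) crock. Lies knob up on the counter: disc 116 mm across, upright round knob 26 mm wide; boss 79 mm across below drops into the 97 mm mouth (9 mm play). Heights above its underside: boss 0-5, disc 5-14, knob 14-46, this point 30 mm. Seated, the disc rests on the rim, this point 25 mm above the rim. z up. About 240 g.
- lid_blue_knob (a point): Middle of the knob of the loose dark blue lid of the dark blue crock. Lies knob up on the counter: disc 100 mm across, upright round knob 26 mm wide; boss 64 mm across below drops into the 82 mm mouth (9 mm play). Heights above its underside: boss 0-5, disc 5-14, knob 14-46, this point 30 mm. Seated, the disc rests on the rim, this point 25 mm above the rim. z up. About 170 g.
- lid_yellow_knob (a point): Middle of the knob of the loose mustard-yellow lid of the mustard-yellow crock (empty). Lies knob up on the counter: disc 116 mm across, upright round knob 26 mm wide; boss 79 mm across below drops into the 97 mm mouth (9 mm play). Heights above its underside: boss 0-5, disc 5-14, knob 14-46, this point 30 mm. Seated, the disc rests on the rim, this point 25 mm above the rim. z up. About 240 g.
- passata_jar: Bystander: loose small glass jar of red tomato passata, white cap, 66 mm diameter, 95 mm high, at the left end of the work (+y). Origin: centre of its underside, z up.
- fish_tin: Bystander: loose low round tin, teal band and bare metal lid, 80 mm diameter, 44 mm high, at the right end of the work (-y). Origin: centre of its underside, z up.
There are look-alikes about, which are no part of the job. Leave any turquoise look-alike of the crock_yellow alone.

How it is judged:
By the outcome, as a careful person would: the job done as asked, in the order asked, and still so for the second after the job is handed in, with the robot touching nothing.
It also fails if it takes over 102 s, if anything falls off the work surface, if the arm or the gripper's body presses on something with over 40 N, if the wrist force passes 120 N, or if a joint passes its speed limit or range.

## Robot

A 7-joint arm with a two-finger parallel gripper is mounted at the origin on the work surface. World frame = base frame: x ahead of the robot, y to its left, z up, the work surface at z = 0. Lengths are in m, angles in rad, forces in N, time in s.
With the tool pointing down it reaches from about 0.4 to 0.9 m from the base axis. Payload 5.5 kg.
Tool frame: the origin (TCP) lies midway between the tips of the shut fingers; the grasp point (between the pads) lies 19 mm behind it; z points along the fingers, y is the direction in which the jaws open and shut (so a half turn about z gives the same grasp; the last joint's range is limited). The gripper opens to 85 mm and grips with 20 to 120 N. Pads are 22 mm wide; open, the fingers measure 114 mm over their backs; the gripper's body (76 mm by 85 mm) begins 54 mm behind the grasp point. The pads swing forward as they close: fully open they stand 13 mm farther back than shut.
Start: joints at [1.42, 0.501, -0.427, 1.55, 0.221, 1.138, -0.21], TCP at [0.261, -0.595, 0.231] pointing down, gripper open.
Joint ranges: [-2.88, 2.88], [-0.31, 2.03], [-1.54, 1.56], [0.2, 2.42], [-1.41, 4.55], [0.19, 2.02], [-2.57, 2.57]. Speed limits (rad/s): [2.57, 2.57, 3.14, 3.14, 3.14, 3.14, 3.14].

## Interface

Orientations are given as a unit quaternion [x, y, z, w].
In Python, from plant import ctrl gives the robot as it stands. The module is installed in compiled form; this text tells all that it offers.
- The arm moves only by the tool step_arm, never from a script. Its argument "increments" is one flat list of numbers, 5 for each row, row after row: the gripper's target within -1 to 1 (fully open at 1, half-way at 0, shut at -1), then the shift along the world's x, y, z in mm, then the turn about the world's z in rad. In form: [gripper, tx, ty, tz, twist, gripper, tx, ty, tz, twist, ...]. A call has exactly 8 rows; each row shifts and turns the pose as measured when the row begins; what a row does not reach is not made up. A row lasts 1/8 s, in which the tool goes at most 62.5 mm and 10.7 degrees, less where a joint would pass 70% of its speed; a pose out of reach is approached as far as the arm can. A call with a gripper value outside its range is refused whole. The fingers move at their own pace and stop on an object; the grip force is fixed at half the most. Time passes only in rows, so rows that do not move let the fingers close, or fill a call up. It gives the time, the measured TCP pose, the force and the opening at its end, in the units of the state.
- ctrl.sense(): the state, without advancing time (a new reading comes with each control period).
- ctrl.get_image(name): name is "scene" or "side" or "wrist"; returns (picture, depth): 420x560x3 uint8, red, green, blue; 420x560 float32, m along the optical axis (not along the pixel's ray), 0 where there is no reading.
- ctrl.camera_model(name): a dict with "intrinsics" (3x3 intrinsics, pixels), "position" and "rotation" of the camera in the world. Camera axes: x right, y down, z forward; pixel columns grow to the right and rows downward; lengths in m; the calibration is good to about 2 mm. A picture is of the moment at which its call begins: read the wrist's pose just before it. camera_model takes no time and is no camera call; for the wrist camera it gives the pose at the moment of the call.
- ctrl.sign_off(): hands the job in, once; it reports no verdict.
Trained networks look in the newest picture that a camera, given by its name, has taken for a name from the list of things; names that differ only in an ending like _2 or _b are one class to them, and where a whole thing is asked for, a point or a joint stands for the part that bears it (a point fixed in the world has none). Each returns a list of dicts, best first, with "score" (0 to 1); they miss things now and then, are a little off and sometimes report something else, mostly with a low value. They report only what shows in the picture. A call takes as long as a camera call. They do not tell look-alikes from the thing itself.
- ctrl.search_frame(camera, thing): "pixel" ([column, row] in pixels, amid what is visible of it).
- ctrl.cut_out(camera, thing): "mask" (420x560 bool, what is visible of it) and "pixel" ([column, row] in pixels, amid what is visible of it).
The state is a dict: "time": time; "joints": joint angles; "qvel": joint speeds; "tau": joint torques, N m; "eef_pos": TCP position; "tool_rot": TCP orientation; "force": force on the tool from outside, world axes, zero at the start; "ft_torque": the same for the moment, N m; "finger_gap": opening from 0.0 (shut) to 1.0 (fully open).
Only numpy, scipy, OpenCV 4.12 (cv2) and the standard library are available. Lean on these libraries where they do the work, as an engineer would, in place of code of your own. Each camera call takes 0.05 s, during which the arm holds its last target.

## Working session

There is one attempt and no reset: what is moved stays moved. The work goes in short steps, Python scripts to look and compute and a tool call to move; the robot and the scene stay as the last step left them, time stands still between calls to the robot, and variables do not carry over. Pictures are saved under pics/ and viewed, and the job is handed in when it is done.

Besides the shell and the picture viewer there is one more tool, called as name(argument=value, ...), one argument or row to a line, values as JSON. step_arm: Moves the arm, as the interface text tells. Its arguments: {"type":"object","properties":{"increments":{"type":"array"}},"required":["increments"]}

```bash
mkdir -p pics; cat > h.py <<'E'
import numpy as np, cv2
from plant import ctrl
def save(n,img): cv2.imwrite('pics/'+n,cv2.cvtColor(img,cv2.COLOR_RGB2BGR))
def cloud(cam,d,m):
    K=np.array(m['intrinsics']);R=np.array(m['rotation']);p=np.array(m['position'])
    v,u=np.mgrid[:d.shape[0],:d.shape[1]]
    c=np.stack([(u-K[0,2])/K[0,0]*d,(v-K[1,2])/K[1,1]*d,d],-1)
    return c@R.T+p
E
python3 - <<'E'
from h import *
for c in ['scene','side']:
    m=ctrl.camera_model(c);im,d=ctrl.get_image(c);save(c+'0.png',im);np.savez(c+'0.npz',im=im,P=cloud(c,d,m),d=d)
    print(c,m['position'],m['rotation'])
s=ctrl.sense();print(s['time'],s['eef_pos'],s['tool_rot'],s['finger_gap'],s['force'])
E
```

```text
Traceback (most recent call last):
  File "h.py", line 8, in cloud
    return c@R.T+p
           ~^~~~
ValueError: matmul: Input operand 1 has a mismatch in its core dimension 0, with gufunc signature (n?,k),(k,m?)->(n?,m?) (size 4 is different from 3)
```

View pics/scene0.png

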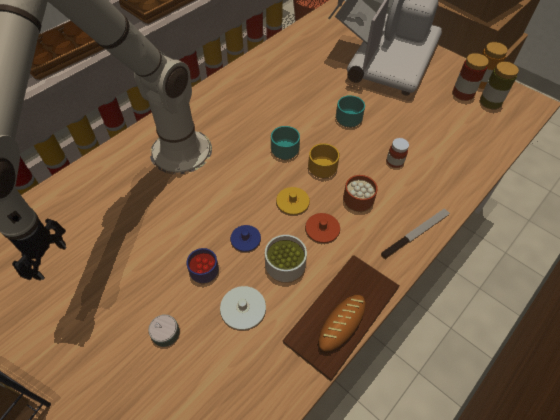

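```bash
sed -i "s/R=np.array(m\['rotation'\])/R=Rot.from_quat(m['rotation']).as_matrix()/;1a from scipy.spatial.transform import Rotation as Rot" h.py
python3 - <<'E'
from h import *
for c in ['scene','side']:
    m=ctrl.camera_model(c);im,d=ctrl.get_image(c);save(c+'1.png',im);P=cloud(c,d,m)
    print(c,m['position'],m['rotation'],m['intrinsics'])
    out={}
    for t in ['crock_white','crock_terracotta','crock_blue','crock_yellow','lid_white_knob','lid_terracotta_knob','lid_blue_knob','lid_yellow_knob','passata_jar','fish_tin']:
        for k,r in enumerate(ctrl.cut_out(c,t)):
            mk=r['mask']&(d>0); q=P[mk]
            out[f'{t}|{k}|{r["score"]:.2f}']=r['mask']
            if len(q)>5: print(t,round(r['score'],2),np.round(r['pixel']),mk.sum(),'med',np.round(np.median(q,0),3),'z95',np.percentile(q[:,2],[2,50,98]).round(3))
    np.savez(c+'1.npz',im=im,P=P,d=d,**out)
s=ctrl.sense();print(s['time'],s['eef_pos'],s['tool_rot'],s['finger_gap'],s['force'])
E
```

```text
scene [ 1.05807414 -0.61784187  1.26095339] [ 0.88733187  0.34711967 -0.10768425 -0.28382069] [[450.86453791   0.         277.5230377 ]
 [  0.         450.86453791 209.43545008]
 [  0.           0.           1.        ]]
crock_white 0.84 [285. 258.] 1604 med [ 0.625 -0.104  0.06 ] z95 [0.015 0.06  0.081]
crock_terracotta 0.8 [360. 191.] 1005 med [0.639 0.256 0.055] z95 [-0.     0.055  0.074]
crock_terracotta 0.71 [200. 264.] 855 med [ 0.452 -0.287  0.047] z95 [0.018 0.047 0.067]
crock_blue 0.79 [200. 266.] 922 med [ 0.452 -0.286  0.046] z95 [-0.002  0.046  0.067]
crock_yellow 0.98 [284. 143.] 801 med [0.286 0.275 0.039] z95 [0.001 0.039 0.074]
crock_yellow 0.88 [322. 165.] 875 med [0.446 0.304 0.039] z95 [0.001 0.039 0.074]
crock_yellow 0.59 [350. 113.] 729 med [0.361 0.569 0.042] z95 [0.003 0.042 0.074]
lid_white_knob 0.7 [240. 306.] 1557 med [ 0.63  -0.294  0.013] z95 [0.007 0.013 0.044]
lid_terracotta_knob 0.57 [324. 229.] 866 med [0.625 0.083 0.012] z95 [-0.003  0.012  0.044]
lid_blue_knob 0.77 [245. 240.] 634 med [ 0.467 -0.119  0.013] z95 [0.006 0.013 0.045]
lid_yellow_knob 0.7
[... 923 characters left out ...]
64 0.04 ] z95 [0.005 0.04  0.075]
crock_yellow 0.61 [146. 368.] 3248 med [0.37  0.569 0.036] z95 [0.005 0.036 0.075]
lid_white_knob 0.79 [308. 148.] 774 med [ 0.615 -0.279  0.015] z95 [0.007 0.015 0.046]
lid_blue_knob 0.9 [313. 192.] 602 med [ 0.452 -0.103  0.015] z95 [0.009 0.015 0.047]
lid_yellow_knob 0.57 [263. 231.] 1054 med [0.463 0.114 0.014] z95 [0.008 0.014 0.046]
passata_jar 0.82 [ 94. 276.] 1304 med [0.605 0.512 0.068] z95 [0.001 0.068 0.097]
fish_tin 0.65 [368. 133.] 487 med [ 0.505 -0.472  0.039] z95 [0.001 0.039 0.048]
1.15 [ 0.26137655 -0.59513237  0.23129327] [ 9.78670469e-01  2.05436397e-01  1.89311857e-05 -6.00619896e-06] 0.9972564461825395 [0.40997767 0.47552182 0.89314536]
```

View pics/side1.png

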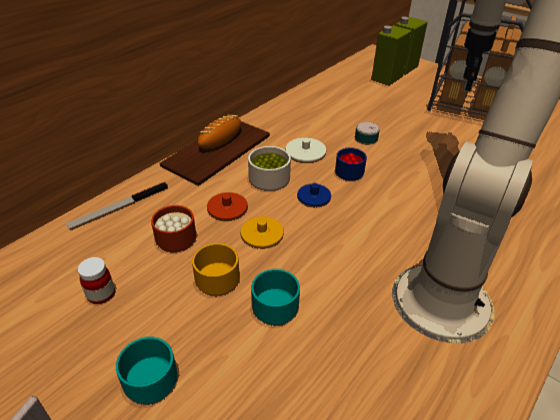

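```bash
cat > fit.py <<'E'
from h import *
from scipy.optimize import least_squares
def circ(q,r=None,c0=None):
    c0=q.mean(0) if c0 is None else c0
    if r: s=least_squares(lambda p:np.hypot(*(q-p).T)-r,c0,loss='soft_l1',f_scale=.002); return s.x
    s=least_squares(lambda p:np.hypot(*(q-p[:2]).T)-p[2],[*c0,.05],loss='soft_l1',f_scale=.002); return s.x
CR={'white':((.615,-.09),.064,.058,.080),'terracotta':((.63,.265),.054,.0485,.074),'blue':((.445,-.278),.046,.041,.066),'yellow':((.45,.30),.054,.0485,.074)}
LD={'white':((.622,-.287),.068),'terracotta':((.62,.09),.058),'blue':((.46,-.11),.05),'yellow':((.47,.106),.058)}
def run(P,d,tag):
    Q=P[d>0]
    for n,(c,ro,ri,h) in CR.items():
        m=(np.hypot(*(Q[:,:2]-c).T)<ro+.02)&(abs(Q[:,2]-h)<.004); q=Q[m][:,:2]
        if len(q)>20:
            f=circ(q,c0=c); f2=circ(q,(ro+ri)/2,c); f2=np.r_[f2]
            # keep ring only
            m2=abs(np.hypot(*(q-f2).T)-(ro+ri)/2)<.006; f3=circ(q[m2],(ro+ri)/2,f2)
            print(tag,'crock',n,len(q),'free',f.round(4),'fix',f3.round(4),'z',np.median(Q[m][:,2]).round(4),'resid',np.std(np.hypot(*(q[m2]-f3).T)).round(4))
    for n,(c,r) in LD.items():
        D=np.hypot(*(Q[:,:2]-c).T)
        k=Q[(D<.04)&(Q[:,2]>.040)&(Q[:,2]<.055)]
        m=Q[(D<r+.03)&(Q[:,2]>.010)&(Q[:,2]<.019)]
        if len(k)>2 and len(m)>20:
            a,_=cv2.minEnclosingCircle((m[:,:2]*1000).astype(np.float32)),0
            print(tag,'lid',n,len(k),'knob',k[:,:2].mean(0).round(4),((k[:,:2].min(0)+k[:,:2].max(0))/2).round(4),'z',np.median(k[:,2]).round(4),'disc z',np.median(m[:,2]).round(4),'enc',np.round(a,1))
if __name__=='__main__':
    for c in ['scene','side']:
        z=np.load(c+'1.npz'); run(z['P'],z['d'],c)
E
python3 fit.py
python3 - <<'E'
import cv2
a=cv2.imread('pics/scene1.png')[110:350,140:420]
cv2.imwrite('pics/crop1.png',cv2.resize(a,None,fx=2.5,fy=2.5,interpolation=cv2.INTER_CUBIC))
E
```

```text
scene crock white 189 free [ 0.6201 -0.097   0.0606] fix [ 0.6201 -0.097 ] z 0.0784 resid 0.002
scene crock terracotta 106 free [0.6352 0.266  0.0514] fix [0.6351 0.266 ] z 0.0722 resid 0.0021
scene crock blue 122 free [ 0.4494 -0.2846  0.0434] fix [ 0.4494 -0.2846] z 0.0644 resid 0.0018
scene crock yellow 82 free [0.4505 0.2947 0.051 ] fix [0.4505 0.2947] z 0.0724 resid 0.0021Traceback (most recent call last):
  File "fit.py", line 27, in <module>
    z=np.load(c+'1.npz'); run(z['P'],z['d'],c)
                          ~~~^^^^^^^^^^^^^^^^^
  File "fit.py", line 24, in run
    print(tag,'lid',n,len(k),'knob',k[:,:2].mean(0).round(4),((k[:,:2].min(0)+k[:,:2].max(0))/2).round(4),'z',np.median(k[:,2]).round(4),'disc z',np.median(m[:,2]).round(4),'enc',np.round(a,1))
                                                                                                                                                                                   ~~~~~~~~^^^^^
    return _wrapfunc(a, 'round', decimals=decimals, out=out)
    return _wrapit(obj, method, *args, **kwds)
    conv = _array_converter(obj)
ValueError: setting an array element with a sequence. The requested array has an inhomogeneous shape after 1 dimensions. The detected shape was (2,) + inhomogeneous part.
```

View pics/crop1.png

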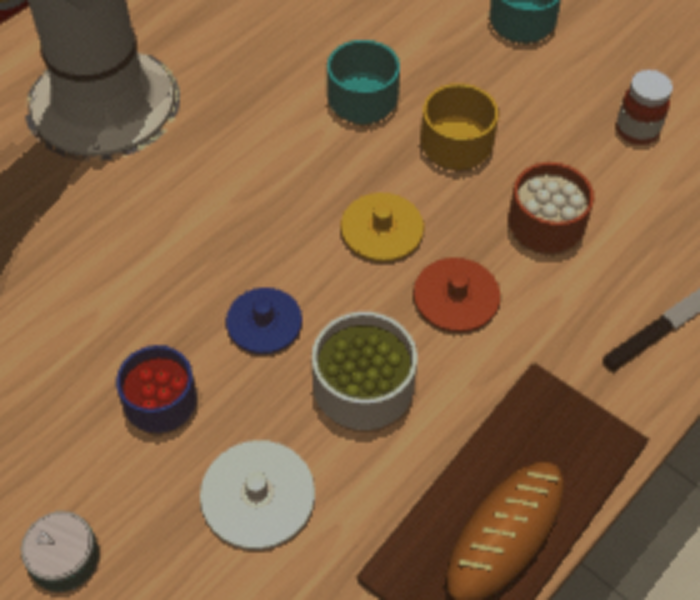

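The crop shows the white lid at about (242,306), terracotta lid (323,228), blue lid (245,238) and yellow lid (292,200). The filled crocks are olives (285,258), mozzarella (360,191) and peppers (202,266). The yellow crock is at (323,160), and the two turquoise look-alikes at (285,143) and (350,111) are not part of the job. Colours decide each pair without doubt.

```bash
sed -i "s/'enc',np.round(a,1))/'enc',np.round([*a[0],a[1]],1))/" fit.py; python3 fit.py
python3 - <<'E'
from h import *
m=ctrl.camera_model('wrist');s=ctrl.sense();print(m['position'],Rot.from_quat(m['rotation']).as_matrix().round(2),s['eef_pos'],Rot.from_quat(s['tool_rot']).as_matrix().round(2))
E
```

```text
scene crock white 189 free [ 0.6201 -0.097   0.0606] fix [ 0.6201 -0.097 ] z 0.0784 resid 0.002
scene crock terracotta 106 free [0.6352 0.266  0.0514] fix [0.6351 0.266 ] z 0.0722 resid 0.0021
scene crock blue 122 free [ 0.4494 -0.2846  0.0434] fix [ 0.4494 -0.2846] z 0.0644 resid 0.0018
scene crock yellow 82 free [0.4505 0.2947 0.051 ] fix [0.4505 0.2947] z 0.0724 resid 0.0021
scene lid white 56 knob [ 0.6266 -0.29  ] [ 0.6259 -0.2909] z 0.0446 disc z 0.0131 enc [ 625.7 -290.7   68.5]
scene lid terracotta 40 knob [0.6209 0.0866] [0.6204 0.085 ] z 0.044 disc z 0.0129 enc [619.5  87.5  59.1]
scene lid blue 42 knob [ 0.4622 -0.1156] [ 0.4618 -0.1148] z 0.0441 disc z 0.0131 enc [ 462.2 -114.9   49.8]
scene lid yellow 37 knob [0.475  0.1017] [0.4748 0.1027] z 0.0436 disc z 0.0129 enc [474.1 103.4  58.4]
side crock white 209 free [ 0.6165 -0.0937  0.0608] fix [ 0.6165 -0.0936] z 0.0791 resid 0.0025
side crock terracotta 255 free [0.6309 0.2691 0.0509] fix [0.6308 0.2691] z 0.0734 resid 0.002
side crock blue 138 free [ 0.4461 -0.2815  0.0432] fix [ 0.446  -0.2814] z 0.0656 resid 0.0022
side crock yellow 322 free [0.446  0.2981 0.051 ] fix [0.446  0.2981] z 0.0733 resid 0.002
side lid white 32 knob [ 0.6229 -0.2861] [ 0.624  -0.2881] z 0.0459 disc z 0.0145 enc [ 622.1 -288.6   71.6]
side lid terracotta 52 knob [0.6159 0.0909] [0.619  0.0905] z 0.0454 disc z 0.0144 enc [617.6  89.4  59.7]
side lid blue 45 knob [ 0.4577 -0.111 ] [ 0.4588 -0.1112] z 0.0458 disc z 0.0144 enc [ 458.4 -111.7   52.8]
side lid yellow 60 knob [0.4691 0.1079] [0.4679 0.1075] z 0.0453 disc z 0.0142 enc [470.9 106.2  59.3]
[ 0.32925876 -0.56448243  0.37381093] [[ 0.4  -0.88 -0.27]
 [-0.92 -0.38 -0.12]
 [ 0.    0.29 -0.96]] [ 0.26137655 -0.59513237  0.23129327] [[ 0.92  0.4   0.  ]
 [ 0.4  -0.92  0.  ]
 [ 0.   -0.   -1.  ]]
```

step_arm(
  increments=[1,40,34,0,0,1,40,34,0,0,1,40,34,0,0,1,40,34,0,0,1,40,34,0,0,1,40,34,0,0,1,40,34,0,0,1,40,34,0,0],
)

```text
time: 2.15
eef_pos: [0.5835, -0.3206, 0.2318]
tool_rot: [0.98, 0.198, -0.001, 0.002]
force: [-0.4, -0.4, 0.3]
finger_gap: 1.002
```

```bash
cat > st.py <<'E'
from h import *
s=ctrl.sense();print(round(s['time'],2),(s['eef_pos']*1000).round(1),s['tool_rot'].round(3),'gap',round(s['finger_gap'],3),'F',s['force'].round(1),'q',s['joints'].round(2))
E
python3 st.py
```

```text
2.15 [ 583.5 -320.6  231.8] [ 0.98   0.198 -0.001  0.002] gap 1.002 F [-0.4 -0.4  0.3] q [ 0.81  0.54 -0.51  1.51  0.28  1.17 -0.92]
```

step_arm(
  increments=[1,20,16,-20,0,1,21,16,-20,0,1,0,0,-20,0,1,0,0,-20,0,1,0,0,-20,0,1,0,0,-10,0,1,0,0,0,0,1,0,0,0,0],
)

```text
time: 3.15
eef_pos: [0.6281, -0.2849, 0.1178]
tool_rot: [0.98, 0.2, 0.0, 0.002]
force: [0.0, 0.3, -0.1]
finger_gap: 1.002
```

```bash
cat > look.py <<'E'
import sys
from h import *
import fit
n=sys.argv[1]; cam=sys.argv[2] if len(sys.argv)>2 else 'wrist'
m=ctrl.camera_model(cam);im,d=ctrl.get_image(cam);save(n+'.png',im);P=cloud(cam,d,m);np.savez(n+'.npz',P=P,d=d,im=im)
fit.run(P,d,cam)
E
python3 st.py; python3 look.py w1
```

```text
3.15 [ 628.1 -284.9  117.8] [0.98  0.2   0.    0.002] gap 1.002 F [ 0.   0.3 -0.1] q [ 0.7   0.7  -0.48  1.53  0.36  1.   -1.04]
wrist crock white 3173 free [ 0.6167 -0.0955  0.0603] fix [ 0.6165 -0.0947] z 0.0794 resid 0.0017
wrist crock blue 28 free [ 0.429  -0.2837  0.0617] fix [ 0.4469 -0.2806] z 0.0636 resid 0.0005
wrist lid white 791 knob [ 0.6234 -0.2868] [ 0.6226 -0.2872] z 0.0455 disc z 0.0139 enc [ 622.6 -287.4   67.9]
wrist lid blue 702 knob [ 0.4606 -0.1137] [ 0.4585 -0.1126] z 0.0451 disc z 0.0137 enc [ 458.2 -111.9   50.4]
```

View pics/w1.png

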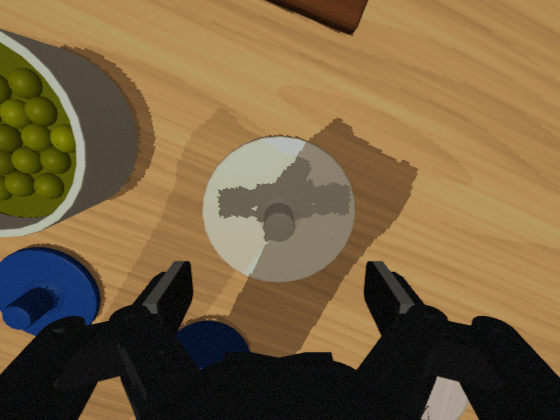

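The wrist view shows the white lid's knob at (279,218), centred between the open fingers. The wrist fit of the lid, (623,-287) mm, lies between the two fixed cameras.

step_arm(
  increments=[1,-3,-1,-20,0,1,-2,-1,-20,0,1,0,0,-20,0,1,0,0,-15,0,1,0,0,-10,0,1,0,0,-6,0,1,0,0,-4,0,1,0,0,0,0],
)

```text
time: 4.2
eef_pos: [0.6227, -0.2869, 0.0164]
tool_rot: [0.98, 0.2, 0.001, 0.002]
force: [0.9, 0.6, -0.5]
finger_gap: 0.998
```

```bash
python3 st.py
```

```text
4.2 [ 622.7 -286.9   16.4] [0.98  0.2   0.001 0.002] gap 0.998 F [ 0.9  0.6 -0.5] q [ 0.68  0.82 -0.43  1.58  0.42  0.84 -1.08]
```

step_arm(
  increments=[0,0,0,1,0,0,0,0,0,0,-0.3,0,0,0,0,-0.5,0,0,0,0,-1,0,0,0,0,-1,0,0,0,0,-1,0,0,0,0,-1,0,0,0,0],
)

```text
time: 5.2
eef_pos: [0.6241, -0.2876, 0.0195]
tool_rot: [0.98, 0.2, 0.002, 0.003]
force: [-0.8, -0.3, 0.7]
finger_gap: 0.288
```

```bash
python3 st.py
```

```text
5.2 [ 624.1 -287.6   19.5] [0.98  0.2   0.002 0.003] gap 0.288 F [-0.8 -0.3  0.7] q [ 0.68  0.81 -0.43  1.58  0.42  0.84 -1.08]
```

step_arm(
  increments=[-1,0,0,8,0,-1,0,0,15,0,-1,0,0,25,0,-1,0,0,30,0,-1,0,0,30,0,-1,0,0,12,0,-1,0,0,0,0,-1,0,0,0,0],
)

```text
time: 6.2
eef_pos: [0.6208, -0.2862, 0.1436]
tool_rot: [0.98, 0.201, -0.0, 0.002]
force: [-0.2, -0.8, -2.5]
finger_gap: 0.282
```

```bash
python3 st.py; python3 look.py w2
```

```text
6.2 [ 620.8 -286.2  143.6] [ 0.98   0.201 -0.     0.002] gap 0.282 F [-0.2 -0.8 -2.5] q [ 0.72  0.66 -0.49  1.53  0.35  1.04 -1.03]
wrist crock white 3139 free [ 0.6165 -0.0956  0.0602] fix [ 0.6163 -0.0946] z 0.0794 resid 0.0018
wrist crock blue 50 free [ 0.4123 -0.2553  0.0025] fix [ 0.4484 -0.2804] z 0.0651 resid 0.0014
wrist lid blue 591 knob [ 0.4602 -0.1135] [ 0.4589 -0.1126] z 0.0451 disc z 0.0137 enc [ 458.1 -112.6   50.4]
```

View pics/w2.png

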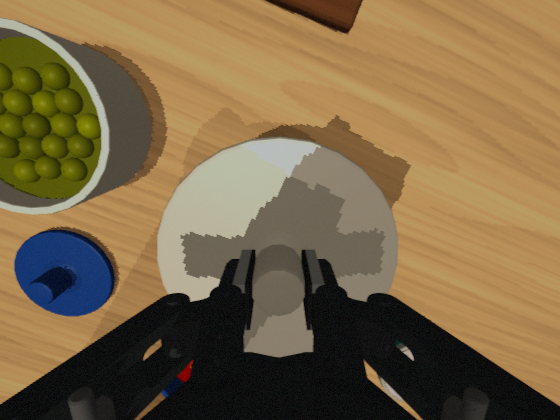

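The wrist view shows the white lid held by its knob at about (279,270), with the olive crock at upper left. Next I check the lid's tilt and its centre relative to the TCP.

```bash
cat > held.py <<'E'
import sys
from h import *
# held lid pose from saved wrist npz: disc radius r
n,r=sys.argv[1],float(sys.argv[2])
s=ctrl.sense();e=s['eef_pos'];z=np.load(n+'.npz');P=z['P'];d=z['d'];Q=P[d>0]
D=np.hypot(*(Q[:,:2]-e[:2]).T)
m=(D<r+.006)&(D>.02)&(Q[:,2]>e[2]-.018)&(Q[:,2]<e[2]+.006);q=Q[m]
for _ in range(8):
    A=np.c_[q[:,:2]-e[:2],np.ones(len(q))];c=np.linalg.lstsq(A,q[:,2],rcond=None)[0];res=q[:,2]-A@c
    q=q[abs(res)<max(.0015,2*res.std())]
a=cv2.minEnclosingCircle((q[:,:2]*1000).astype(np.float32))
print('n',len(q),'tilt',c[:2].round(3),'disc top z at tcp rel',((c[2]-e[2])*1e3).round(1),'centre-tcp mm',(np.array(a[0])-e[:2]*1e3).round(1),'r',round(a[1],1))
from scipy.optimize import least_squares
# upper-edge fit: convex hull points
h=cv2.convexHull(((q[:,:2]-e[:2])*1000).astype(np.float32))[:,0]
f=least_squares(lambda p:np.hypot(*(h-p).T)-r*1000,[0,0],loss='soft_l1').x;print('hull fit',f.round(1))
E
python3 held.py w2 .068
```

```text
n 27946 tilt [-0.004 -0.   ] disc top z at tcp rel -5.5 centre-tcp mm [-1.5  0.4] r 67.3
hull fit [-2.4  0. ]
```

step_arm(
  increments=[-1,0,25,0,0,-1,0,35,0,0,-1,0,35,0,0,-1,0,35,0,0,-1,0,30,0,0,-1,0,18,0,0,-1,0,9,0,0,-1,0,0,0,0],
)

```text
time: 7.25
eef_pos: [0.6147, -0.0861, 0.1357]
tool_rot: [0.979, 0.202, -0.005, -0.002]
force: [-0.9, -0.3, -3.6]
finger_gap: 0.285
```

```bash
python3 st.py; python3 look.py w3;python3 held.py w3 .068
```

```text
7.25 [614.7 -86.1 135.7] [ 0.979  0.202 -0.005 -0.002] gap 0.285 F [-0.9 -0.3 -3.6] q [ 0.48  0.58 -0.53  1.69  0.34  0.97 -1.33]
wrist crock blue 63 free [ 0.4666 -0.2717  0.0222] fix [ 0.4451 -0.27  ] z 0.0655 resid 0.0009
wrist lid terracotta 979 knob [0.6174 0.0883] [0.6169 0.0896] z 0.0453 disc z 0.0138 enc [616.5  90.3  58.3]
wrist lid yellow 660 knob [0.4721 0.1049] [0.4701 0.1062] z 0.0451 disc z 0.0136 enc [469.8 106.4  58.5]
n 27981 tilt [-0.016  0.006] disc top z at tcp rel -5.6 centre-tcp mm [-1.6  1.6] r 67.4
hull fit [-2.3  1.2]
```

step_arm(
  increments=[-1,3,-6,0,0,-1,1,-3,0,0,-1,0,0,-6,0,-1,0,0,-6,0,-1,0,0,-5,0,-1,0,0,-3,0,-1,0,0,0,0,-1,0,0,0,0],
)

```text
time: 8.3
eef_pos: [0.6185, -0.1017, 0.1135]
tool_rot: [0.98, 0.199, -0.006, -0.001]
force: [-0.5, -0.3, -3.0]
finger_gap: 0.287
```

```bash
python3 st.py; python3 look.py w4;python3 held.py w4 .068; python3 look.py s4 scene; python3 look.py d4 side
```

```text
8.3 [ 618.5 -101.7  113.5] [ 0.98   0.199 -0.006 -0.001] gap 0.287 F [-0.5 -0.3 -3. ] q [ 0.49  0.62 -0.51  1.69  0.36  0.94 -1.33]
wrist crock white 170 free [ 0.6104 -0.0999  0.071 ] fix [ 0.6173 -0.0924] z 0.0791 resid 0.0004
wrist lid terracotta 1240 knob [0.6175 0.0881] [0.6169 0.0893] z 0.0453 disc z 0.0137 enc [616.4  89.6  58. ]
n 27965 tilt [-0.017  0.004] disc top z at tcp rel -5.7 centre-tcp mm [-1.9  0.5] r 67.5
hull fit [-2.4  0.4]
scene crock white 27 free [ 0.6186 -0.0975  0.0634] fix [ 0.621  -0.0985] z 0.0784 resid 0.001
scene crock terracotta 121 free [0.635  0.2656 0.0509] fix [0.6349 0.2656] z 0.0724 resid 0.0023
scene crock blue 123 free [ 0.4496 -0.2844  0.0434] fix [ 0.4496 -0.2844] z 0.0649 resid 0.0019
scene crock yellow 75 free [0.4505 0.2948 0.051 ] fix [0.4504 0.2948] z 0.0725 resid 0.0021
scene lid terracotta 41 knob [0.6213 0.0865] [0.6201 0.0857] z 0.0444 disc z 0.013 enc [605.   84.6  73.2]
scene lid blue 45 knob [ 0.4624 -0.1149] [ 0.4621 -0.1149] z 0.0435 disc z 0.0129 enc [ 461.5 -114.9   50. ]
side crock white 124 free [ 0.617  -0.0944  0.0615] fix [ 0.6166 -0.0938] z 0.079 resid 0.0021
side crock terracotta 251 free [0.631  0.269  0.0512] fix [0.6309 0.2691] z 0.0735 resid 0.002
side crock blue 141 free [ 0.4456 -0.281   0.0434] fix [ 0.4456 -0.2809] z 0.0658 resid 0.0023
side crock yellow 317 free [0.4459 0.298  0.0509] fix [0.4459 0.298 ] z 0.0735 resid 0.002
side lid terracotta 53 knob [0.6157 0.0919] [0.6166 0.0884] z 0.0456 disc z 0.0143 enc [617.6  90.1  59.6]
side lid blue 46 knob [ 0.4577 -0.1103] [ 0.4591 -0.113 ] z 0.0452 disc z 0.0144 enc [ 458.  -110.6   52. ]
side lid yellow 61 knob [0.469  0.1082] [0.4702 0.1071] z 0.0455 disc z 0.0142 enc [471.4 107.   59.8]
```

View pics/d4.png

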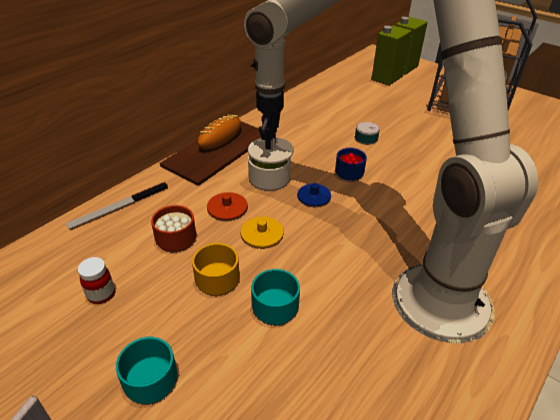

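The side view shows the lid hovering level over the white crock at (269,160). It is about 6 mm off in y, which I correct before lowering.

step_arm(
  increments=[-1,0,3,0,0,-1,0,0,0,0,-1,0,2,-3,0,-1,0,0,-2,0,-1,0,0,-2,0,-1,0,0,-2,0,-1,0,0,0,0,-1,0,0,0,0],
)

```text
time: 9.45
eef_pos: [0.6187, -0.0964, 0.1041]
tool_rot: [0.98, 0.199, -0.006, -0.001]
force: [-0.4, -0.4, -2.8]
finger_gap: 0.282
```

```bash
python3 st.py
```

```text
9.45 [618.7 -96.4 104.1] [ 0.98   0.199 -0.006 -0.001] gap 0.282 F [-0.4 -0.4 -2.8] q [ 0.48  0.63 -0.5   1.7   0.37  0.92 -1.34]
```

Lid centre would be (616.5,-96) against a crock at about (617,-95). 9.6 mm left.

step_arm(
  increments=[-1,0,0.5,-2,0,-1,0,0,-2,0,-1,0,0,-1,0,-1,0,0,-1,0,-1,0,0,-1,0,-1,0,0,-1,0,-1,0,0,0,0,-1,0,0,0,0],
)

```text
time: 10.45
eef_pos: [0.6188, -0.096, 0.0957]
tool_rot: [0.98, 0.199, -0.006, -0.001]
force: [0.4, -0.3, -3.4]
finger_gap: 0.286
```

```bash
python3 st.py
```

```text
10.45 [618.8 -96.   95.7] [ 0.98   0.199 -0.006 -0.001] gap 0.286 F [ 0.4 -0.3 -3.4] q [ 0.47  0.64 -0.5   1.7   0.37  0.91 -1.35]
```

step_arm(
  increments=[-1,0,0,-0.5,0,-1,0,0,-0.5,0,-1,0,0,-0.5,0,-1,0,0,-0.5,0,-1,0,0,0,0,-1,0,0,0,0,-1,0,0,0,0,-1,0,0,0,0],
)

```text
time: 11.45
eef_pos: [0.6187, -0.0959, 0.0951]
tool_rot: [0.98, 0.199, -0.006, -0.001]
force: [-2.2, 0.4, 1.0]
finger_gap: 0.282
```

```bash
python3 st.py
```

```text
11.45 [618.7 -95.9  95.1] [ 0.98   0.199 -0.006 -0.001] gap 0.282 F [-2.2  0.4  1. ] q [ 0.47  0.64 -0.5   1.7   0.37  0.91 -1.35]
```

Contact felt (Fz -3.4 to +1.0). A touch more, then a slow opening.

step_arm(
  increments=[-1,0,0,-0.7,0,-1,0,0,0,0,-0.4,0,0,0,0,-0.3,0,0,0,0,-0.2,0,0,0,0,0,0,0,0,0,0.3,0,0,0,0,0.5,0,0,0,0],
)

```text
time: 12.45
eef_pos: [0.6204, -0.0959, 0.0948]
tool_rot: [0.98, 0.199, -0.004, -0.0]
force: [-0.5, 0.5, 0.5]
finger_gap: 0.748
```

```bash
python3 st.py
```

```text
12.45 [620.4 -95.9  94.8] [ 0.98   0.199 -0.004 -0.   ] gap 0.748 F [-0.5  0.5  0.5] q [ 0.47  0.64 -0.5   1.7   0.37  0.9  -1.35]
```

Released. Rise straight up, then go to the terracotta lid (617.5,88.5).

step_arm(
  increments=[1,0,0,5,0,1,0,0,15,0,1,0,0,25,0,1,0,0,25,0,1,0,15,10,0,1,0,25,0,0,1,0,25,0,0,1,0,20,0,0],
)

```text
time: 13.45
eef_pos: [0.6207, -0.0072, 0.1821]
tool_rot: [0.98, 0.198, -0.003, -0.0]
force: [0.3, 0.2, -1.0]
finger_gap: 1.001
```

```bash
python3 st.py; sed -i "s/'enc'/'enc'/" fit.py; python3 look.py s5 scene; python3 look.py d5 side; python3 look.py w5
cat > seat.py <<'E'
import sys
from h import *
from scipy.optimize import least_squares
CR={'white':((.6175,-.0955),.068,.080),'terracotta':((.633,.2675),.058,.074),'blue':((.4475,-.2825),.05,.066)}
n=sys.argv[1];c,r,h=CR[n]
for f in sys.argv[2:]:
    z=np.load(f+'.npz');P=z['P'];d=z['d'];Q=P[d>0];D=np.hypot(*(Q[:,:2]-c).T)
    k=Q[(D<.04)&(Q[:,2]>h+.033)&(Q[:,2]<h+.048)]
    q=Q[(D<r+.02)&(D>.02)&(abs(Q[:,2]-h-.008)<.006)]
    if len(q)<20: print(f,'few');continue
    A=np.c_[q[:,:2]-c,np.ones(len(q))];p=np.linalg.lstsq(A,q[:,2],rcond=None)[0]
    e=cv2.minEnclosingCircle((q[:,:2]*1000).astype(np.float32))
    print(f,'tilt',p[:2].round(3),'ztop-rim mm',((p[2]-h)*1e3).round(1),'enc',np.round(e[0],1),round(e[1],1),'knob',k[:,:2].mean(0).round(4) if len(k) else None)
E
python3 seat.py white s5 d5 w5
```

```text
13.45 [620.7  -7.2 182.1] [ 0.98   0.198 -0.003 -0.   ] gap 1.001 F [ 0.3  0.2 -1. ] q [ 0.38  0.53 -0.56  1.67  0.31  1.04 -1.45]
scene crock white 95 free [ 0.6149 -0.1016  0.0571] fix [ 0.6132 -0.1013] z 0.083 resid 0.0027
scene crock terracotta 113 free [0.6351 0.266  0.051 ] fix [0.6351 0.266 ] z 0.072 resid 0.002
scene crock blue 133 free [ 0.4496 -0.2844  0.0432] fix [ 0.4496 -0.2843] z 0.0649 resid 0.0019
scene crock yellow 30 free [0.4488 0.2936 0.0529] fix [0.4505 0.2946] z 0.072 resid 0.0019
scene lid terracotta 38 knob [0.6212 0.0867] [0.6204 0.0851] z 0.0448 disc z 0.0132 enc [621.8  87.1  59.3]
scene lid blue 41 knob [ 0.4625 -0.115 ] [ 0.4616 -0.1144] z 0.0445 disc z 0.0132 enc [ 463.3 -115.7   51. ]
scene lid yellow 33 knob [0.4757 0.1033] [0.476 0.103] z 0.0433 disc z 0.013 enc [474.  101.4  59.1]
side crock white 72 free [ 0.6194 -0.0975  0.0665] fix [ 0.6153 -0.0927] z 0.0795 resid 0.0021
side crock terracotta 251 free [0.6311 0.2687 0.0512] fix [0.6311 0.2686] z 0.0734 resid 0.0021
side crock blue 138 free [ 0.4462 -0.282   0.0433] fix [ 0.4461 -0.2822] z 0.0652 r
[... 593 characters left out ...]
 z 0.0731 resid 0.0016
wrist crock blue 300 free [ 0.4479 -0.2805  0.0415] fix [ 0.4456 -0.28  ] z 0.0654 resid 0.0015
wrist lid terracotta 574 knob [0.6174 0.0894] [0.6164 0.0896] z 0.0454 disc z 0.0138 enc [616.7  90.1  57.6]
wrist lid blue 135 knob [ 0.4656 -0.1075] [ 0.4626 -0.1098] z 0.0439 disc z 0.0139 enc [ 458.2 -111.6   50. ]
wrist lid yellow 422 knob [0.4719 0.1058] [0.4701 0.1066] z 0.0453 disc z 0.0137 enc [469.9 106.7  58.1]
s5 tilt [ 0.001 -0.001] ztop-rim mm 7.7 enc [620.8 -97.6] 69.3 knob [ 0.6214 -0.0993]
d5 tilt [ 0.004 -0.005] ztop-rim mm 9.2 enc [620.7 -92.3] 72.8 knob [ 0.6164 -0.0942]
w5 tilt [-0.001 -0.004] ztop-rim mm 9.0 enc [617.  -95.4] 68.0 knob [ 0.6248 -0.0938]
```

View pics/d5.png

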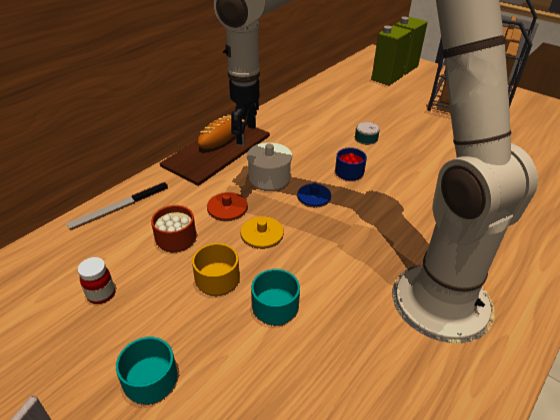

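View pics/w5.png

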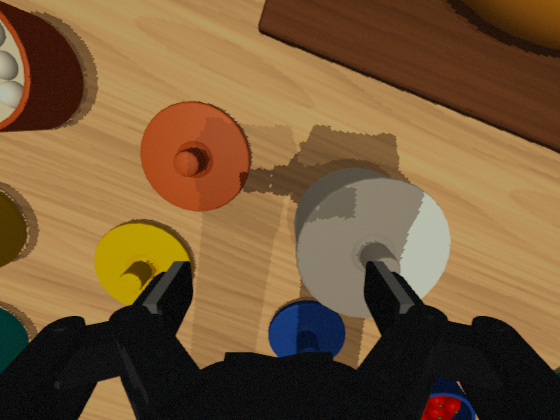

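The white lid (knob at 378,255 in the wrist view) is flat (tilt under 0.005) and 9 mm proud of the rim, with its centre at (617,-95). Next the terracotta lid, knob at wrist pixel (189,160) and side pixel (227,203).

step_arm(
  increments=[1,0,25,0,0,1,0,30,0,0,1,-2,25,0,0,1,-1,10,-15,0,1,0,2,-20,0,1,0,0,-20,0,1,0,0,-10,0,1,0,0,0,0],
)

```text
time: 14.6
eef_pos: [0.6169, 0.0728, 0.108]
tool_rot: [0.982, 0.191, -0.007, 0.004]
force: [0.9, 1.1, 1.0]
finger_gap: 1.001
```

```bash
python3 st.py; python3 look.py w6
```

```text
14.6 [616.9  72.8 108. ] [ 0.982  0.191 -0.007  0.004] gap 1.001 F [0.9 1.1 1. ] q [ 0.22  0.62 -0.53  1.71  0.38  0.93 -1.65]
wrist crock white 479 free [ 0.6161 -0.0987  0.0693] fix [ 0.6205 -0.0912] z 0.0811 resid 0.0014
wrist crock terracotta 2620 free [0.6314 0.2681 0.0511] fix [0.6314 0.2683] z 0.0733 resid 0.0016
wrist lid terracotta 898 knob [0.6178 0.0907] [0.6167 0.0903] z 0.0455 disc z 0.0139 enc [616.3  90.4  57.9]
wrist lid yellow 127 knob [0.4789 0.1012] [0.4762 0.1026] z 0.0432 disc z 0.0138 enc [478.8 100.1  51.4]
```

View pics/w6.png

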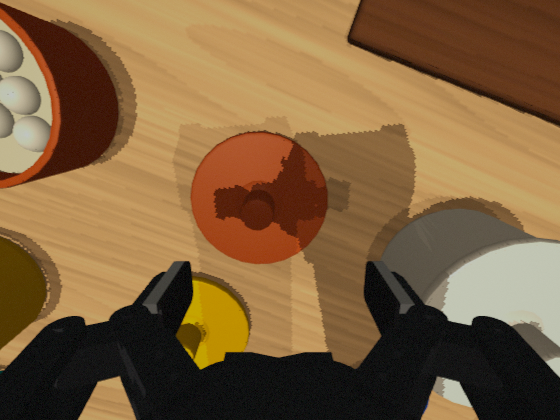

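The knob of the red lid is at wrist pixel (257,208), left of the finger midline, which agrees with the 17 mm still to go in y.

step_arm(
  increments=[1,0,10,0,0,1,0,5,0,0,1,0,0,-15,0,1,0,0,-20,0,1,0,0,-20,0,1,0,0,-15,0,1,0,0,-5,0,1,0,0,0,0],
)

```text
time: 15.65
eef_pos: [0.6172, 0.0887, 0.0285]
tool_rot: [0.982, 0.191, -0.006, 0.004]
force: [0.7, 0.1, 0.0]
finger_gap: 1.0
```

```bash
python3 st.py
```

```text
15.65 [617.2  88.7  28.5] [ 0.982  0.191 -0.006  0.004] gap 1.0 F [0.7 0.1 0. ] q [ 0.16  0.73 -0.48  1.73  0.45  0.8  -1.73]
```

step_arm(
  increments=[1,0,1,-5,0,1,0,0,-4,0,0.3,0,0,0,0,0,0,0,0,0,-0.3,0,0,0,0,-0.6,0,0,0,0,-1,0,0,0,0,-1,0,0,0,0],
)

```text
time: 16.65
eef_pos: [0.619, 0.0902, 0.0212]
tool_rot: [0.982, 0.191, -0.004, 0.004]
force: [0.2, 0.9, 0.0]
finger_gap: 0.283
```

```bash
python3 st.py
```

```text
16.65 [619.   90.2  21.2] [ 0.982  0.191 -0.004  0.004] gap 0.283 F [0.2 0.9 0. ] q [ 0.15  0.74 -0.47  1.73  0.46  0.79 -1.73]
```

step_arm(
  increments=[-1,0,0,6,0,-1,0,0,12,0,-1,0,0,25,0,-1,0,0,30,0,-1,0,0,25,0,-1,0,0,12,0,-1,0,0,0,0,-1,0,0,0,0],
)

```text
time: 17.65
eef_pos: [0.6164, 0.0893, 0.1351]
tool_rot: [0.982, 0.191, -0.006, 0.004]
force: [-0.1, 0.2, -2.4]
finger_gap: 0.28
```

```bash
python3 st.py; python3 look.py w7;python3 held.py w7 .058
```

```text
17.65 [616.4  89.3 135.1] [ 0.982  0.191 -0.006  0.004] gap 0.28 F [-0.1  0.2 -2.4] q [ 0.21  0.59 -0.55  1.69  0.37  0.98 -1.66]
wrist crock white 456 free [ 0.6164 -0.098   0.0687] fix [ 0.6193 -0.0902] z 0.0813 resid 0.0014
wrist crock terracotta 3062 free [0.6314 0.2677 0.0505] fix [0.6312 0.2684] z 0.0734 resid 0.0016
wrist crock yellow 910 free [0.4473 0.2965 0.0501] fix [0.4471 0.2978] z 0.0731 resid 0.0016
wrist lid blue 103 knob [ 0.4671 -0.1116] [ 0.465 -0.113] z 0.0447 disc z 0.0142 enc [ 459.6 -112.8   48.3]
n 18745 tilt [-0.003 -0.004] disc top z at tcp rel -7.2 centre-tcp mm [-2.3  0.3] r 57.8
hull fit [-2.4 -0.3]
```

View pics/w7.png

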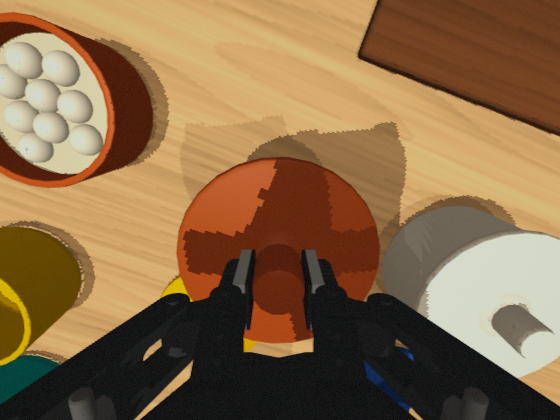

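The red lid is held level at (279,250), with its centre 2.3 mm in -x from the TCP. Target TCP is (634,268).

step_arm(
  increments=[-1,2,22,0,0,-1,4,32,0,0,-1,4,35,0,0,-1,4,32,0,0,-1,3,24,0,0,-1,1,12,0,0,-1,0,5,0,0,-1,0,0,0,0],
)

```text
time: 18.7
eef_pos: [0.6286, 0.2659, 0.1283]
tool_rot: [0.981, 0.194, -0.011, 0.002]
force: [-0.1, -0.4, -2.1]
finger_gap: 0.285
```

```bash
python3 st.py
```

```text
18.7 [628.6 265.9 128.3] [ 0.981  0.194 -0.011  0.002] gap 0.285 F [-0.1 -0.4 -2.1] q [-0.08  0.7  -0.54  1.52  0.39  1.05 -1.9 ]
```

step_arm(
  increments=[-1,3,0,0,0,-1,2,0,0,0,-1,0,0,-5,0,-1,0,0,-6,0,-1,0,0,-5,0,-1,0,0,-3,0,-1,0,0,0,0,-1,0,0,0,0],
)

```text
time: 19.7
eef_pos: [0.6349, 0.2611, 0.1075]
tool_rot: [0.982, 0.191, -0.012, 0.003]
force: [0.4, -0.3, -1.7]
finger_gap: 0.282
```

```bash
python3 st.py; python3 look.py w8;python3 held.py w8 .058
```

```text
19.7 [634.9 261.1 107.5] [ 0.982  0.191 -0.012  0.003] gap 0.282 F [ 0.4 -0.3 -1.7] q [-0.08  0.73 -0.53  1.52  0.4   1.03 -1.9 ]
wrist crock terracotta 457 free [0.6273 0.2638 0.0588] fix [0.6322 0.27  ] z 0.0735 resid 0.0009
wrist crock yellow 85 free [0.4956 0.2872 0.0027] fix [0.4455 0.2909] z 0.0731 resid 0.0015
n 18698 tilt [-0.014 -0.004] disc top z at tcp rel -7.4 centre-tcp mm [-2.3 -0.2] r 57.7
hull fit [-2.7  0. ]
```

View pics/w8.png

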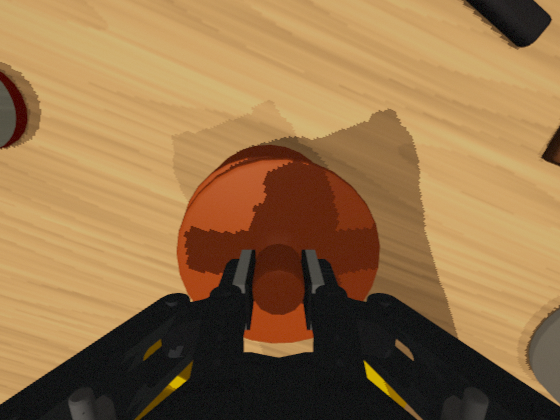

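The lid hovers over the crock, and its rim edge peeks out at (235,165). It needs 7 mm in +y.

step_arm(
  increments=[-1,0,4,0,0,-1,0,2,0,0,-1,0,0,-2,0,-1,0,0,-2,0,-1,0,0,-2,0,-1,0,0,-1,0,-1,0,0,0,0,-1,0,0,0,0],
)

```text
time: 20.75
eef_pos: [0.6351, 0.2678, 0.1003]
tool_rot: [0.982, 0.191, -0.011, 0.003]
force: [-0.2, -0.3, -2.0]
finger_gap: 0.282
```

```bash
python3 st.py
```

```text
20.75 [635.1 267.8 100.3] [ 0.982  0.191 -0.011  0.003] gap 0.282 F [-0.2 -0.3 -2. ] q [-0.09  0.75 -0.53  1.51  0.41  1.02 -1.91]
```

step_arm(
  increments=[-1,-0.5,0.5,-2,0,-1,0,0,-2,0,-1,0,0,-1,0,-1,0,0,-1,0,-1,0,0,-1,0,-1,0,0,-1,0,-1,0,0,0,0,-1,0,0,0,0],
)

```text
time: 21.75
eef_pos: [0.6346, 0.2683, 0.0918]
tool_rot: [0.982, 0.191, -0.011, 0.003]
force: [-0.4, -0.0, -2.3]
finger_gap: 0.283
```

```bash
python3 st.py
```

```text
21.75 [634.6 268.3  91.8] [ 0.982  0.191 -0.011  0.003] gap 0.283 F [-0.4 -0.  -2.3] q [-0.09  0.75 -0.52  1.52  0.42  1.01 -1.92]
```

step_arm(
  increments=[-1,0,0,-0.6,0,-1,0,0,-0.6,0,-1,0,0,-0.5,0,-1,0,0,-0.5,0,-1,0,0,0,0,-1,0,0,0,0,-1,0,0,0,0,-1,0,0,0,0],
)

```text
time: 22.75
eef_pos: [0.6347, 0.2684, 0.0906]
tool_rot: [0.982, 0.191, -0.011, 0.003]
force: [-1.3, 0.6, -0.5]
finger_gap: 0.277
```

```bash
python3 st.py
```

```text
22.75 [634.7 268.4  90.6] [ 0.982  0.191 -0.011  0.003] gap 0.277 F [-1.3  0.6 -0.5] q [-0.1   0.76 -0.52  1.52  0.42  1.   -1.92]
```

Partial contact on one edge; press slightly further so it seats before release.

step_arm(
  increments=[-1,0,0,-0.7,0,-1,0,0,-0.7,0,-1,0,0,-0.5,0,-1,0,0,-0.5,0,-1,0,0,0,0,-1,0,0,0,0,-1,0,0,0,0,-1,0,0,0,0],
)

```text
time: 23.75
eef_pos: [0.6346, 0.2683, 0.0903]
tool_rot: [0.982, 0.191, -0.011, 0.003]
force: [-2.5, -1.8, 4.1]
finger_gap: 0.286
```

```bash
python3 st.py
```

```text
23.75 [634.6 268.3  90.3] [ 0.982  0.191 -0.011  0.003] gap 0.286 F [-2.5 -1.8  4.1] q [-0.1   0.76 -0.52  1.52  0.42  1.   -1.92]
```

step_arm(
  increments=[-0.42,0,0,0,0,-0.38,0,0,0,0,-0.34,0,0,0,0,-0.3,0,0,0,0,-0.2,0,0,0,0,0,0,0,0,0,0.3,0,0,0,0,0.6,0,0,0,0],
)

```text
time: 24.75
eef_pos: [0.6358, 0.269, 0.0896]
tool_rot: [0.982, 0.191, -0.01, 0.003]
force: [-0.8, 0.7, -0.8]
finger_gap: 0.799
```

```bash
python3 st.py
```

```text
24.75 [635.8 269.   89.6] [ 0.982  0.191 -0.01   0.003] gap 0.799 F [-0.8  0.7 -0.8] q [-0.1   0.76 -0.52  1.52  0.42  1.   -1.92]
```

step_arm(
  increments=[1,0,0,5,0,1,0,0,15,0,1,0,0,25,0,1,0,0,30,0,1,0,0,30,0,1,-10,-15,10,0,1,-15,-33,0,0,1,-15,-33,0,0],
)

```text
time: 25.75
eef_pos: [0.5932, 0.1882, 0.2131]
tool_rot: [0.981, 0.193, -0.008, 0.002]
force: [0.3, -0.7, -0.8]
finger_gap: 1.0
```

```bash
python3 st.py; for c in scene side wrist; do python3 look.py ${c}9 $c >/dev/null; done; python3 seat.py terracotta scene9 side9 wrist9; python3 seat.py white scene9 side9 wrist9
```

```text
25.75 [593.2 188.2 213.1] [ 0.981  0.193 -0.008  0.002] gap 1.0 F [ 0.3 -0.7 -0.8] q [ 0.08  0.51 -0.59  1.62  0.31  1.12 -1.77]
scene9 tilt [ 0.006 -0.004] ztop-rim mm 7.5 enc [636.7 263.8] 59.8 knob [0.6365 0.2641]
side9 tilt [ 0.009 -0.008] ztop-rim mm 9.1 enc [632.4 266.8] 59.6 knob [0.6307 0.2694]
wrist9 tilt [ 0. -0.] ztop-rim mm 8.9 enc [632.5 268.5] 57.9 knob [0.633  0.2674]
scene9 tilt [-0.004  0.001] ztop-rim mm 7.6 enc [621.8 -97.7] 69.1 knob [ 0.6219 -0.0993]
side9 tilt [ 0.008 -0.006] ztop-rim mm 9.3 enc [618.1 -96.1] 71.5 knob [ 0.6158 -0.0942]
wrist9 tilt [ 0.    -0.013] ztop-rim mm 9.2 enc [616.5 -94.5] 68.4 knob [ 0.6136 -0.0856]
```

View pics/wrist9.png

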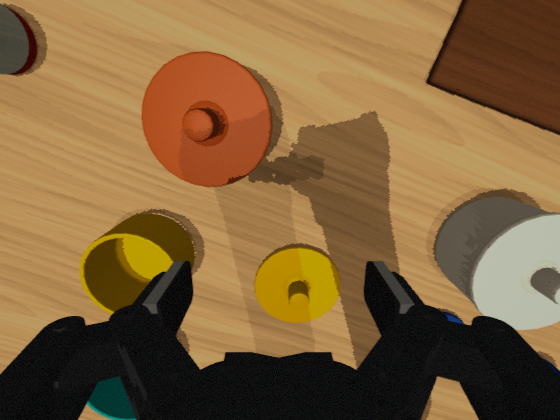

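View pics/scene9.png

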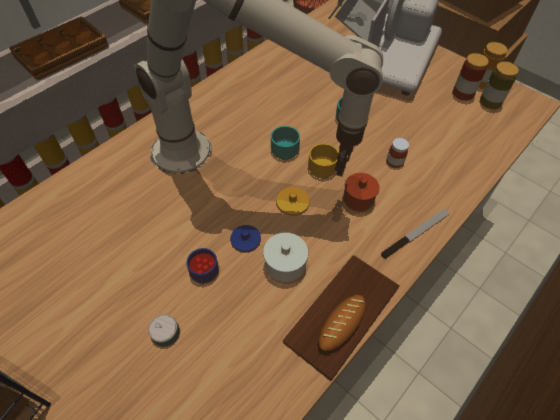

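The terracotta lid (scene 361,185; wrist 205,120) sits flat and 9 mm proud at (632.5,268.5). White is unchanged, the yellow crock is open and its lid is in place. Now the blue lid, scene (245,238).

step_arm(
  increments=[1,-17,-35,0,0,1,-18,-42,0,0,1,-18,-42,0,0,1,-18,-42,0,0,1,-18,-42,0,0,1,-15,-34,0,0,1,-8,-18,0,0,1,0,-5,0,0],
)

```text
time: 26.9
eef_pos: [0.4755, -0.0755, 0.2122]
tool_rot: [0.981, 0.195, -0.008, 0.0]
force: [-0.5, 0.5, 1.0]
finger_gap: 1.001
```

```bash
python3 st.py
```

```text
26.9 [475.5 -75.5 212.2] [ 0.981  0.195 -0.008  0.   ] gap 1.001 F [-0.5  0.5  1. ] q [ 0.59  0.24 -0.56  1.97  0.16  0.99 -1.23]
```

step_arm(
  increments=[1,-7,-18,0,0,1,-5,-12,-10,0,1,0,-2,-25,0,1,0,0,-25,0,1,0,0,-20,0,1,0,0,-10,0,1,0,0,0,0,1,0,0,0,0],
)

```text
time: 27.9
eef_pos: [0.4662, -0.1016, 0.1178]
tool_rot: [0.98, 0.199, -0.006, -0.001]
force: [0.2, -0.5, 0.3]
finger_gap: 1.003
```

```bash
python3 st.py; python3 look.py w10
```

```text
27.9 [ 466.2 -101.6  117.8] [ 0.98   0.199 -0.006 -0.001] gap 1.003 F [ 0.2 -0.5  0.3] q [ 0.59  0.37 -0.51  2.06  0.25  0.78 -1.24]
wrist crock blue 1210 free [ 0.4457 -0.2805  0.043 ] fix [ 0.4451 -0.2806] z 0.0655 resid 0.0015
wrist lid blue 787 knob [ 0.459  -0.1113] [ 0.4581 -0.1119] z 0.0456 disc z 0.0139 enc [ 457.7 -112.1   49.9]
wrist lid yellow 888 knob [0.4712 0.101 ] [0.4698 0.1023] z 0.045 disc z 0.0137 enc [469.7 105.9  58.1]
```

View pics/w10.png

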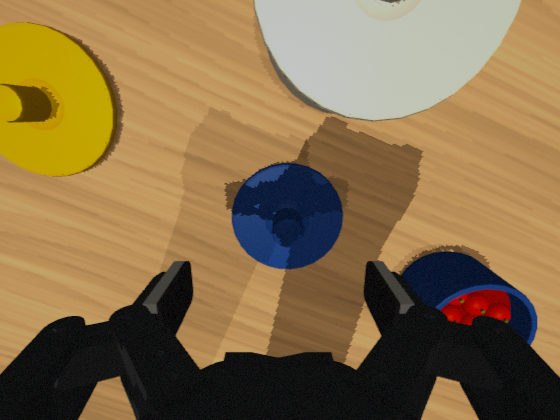

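The blue knob is at (288,225) with the peppers crock at lower right; I need (-7.5,-10.5) mm.

step_arm(
  increments=[1,-5,-7,0,0,1,-2,-3,-10,0,1,0,0,-20,0,1,0,0,-20,0,1,0,0,-20,0,1,0,0,-10,0,1,0,0,-4,0,1,0,0,0,0],
)

```text
time: 28.95
eef_pos: [0.4593, -0.1156, 0.0321]
tool_rot: [0.98, 0.197, -0.004, 0.001]
force: [-0.7, 0.9, 0.4]
finger_gap: 1.007
```

```bash
python3 st.py
```

```text
28.95 [ 459.3 -115.6   32.1] [ 0.98   0.197 -0.004  0.001] gap 1.007 F [-0.7  0.9  0.4] q [ 0.54  0.52 -0.42  2.11  0.38  0.59 -1.32]
```

step_arm(
  increments=[1,-1,3,-6,0,1,0,0,-5,0,1,0,0,-2,0,0.2,0,0,0,0,-0.2,0,0,0,0,-0.6,0,0,0,0,-1,0,0,0,0,-1,0,0,0,0],
)

```text
time: 29.95
eef_pos: [0.4597, -0.1126, 0.02]
tool_rot: [0.98, 0.197, -0.002, 0.001]
force: [-0.4, 0.7, -0.5]
finger_gap: 0.283
```

```bash
python3 st.py
```

```text
29.95 [ 459.7 -112.6   20. ] [ 0.98   0.197 -0.002  0.001] gap 0.283 F [-0.4  0.7 -0.5] q [ 0.52  0.54 -0.4   2.12  0.39  0.56 -1.35]
```

step_arm(
  increments=[-1,0,0,6,0,-1,0,0,12,0,-1,0,0,25,0,-1,0,0,30,0,-1,0,0,25,0,-1,0,0,10,0,-1,0,0,0,0,-1,0,0,0,0],
)

```text
time: 30.95
eef_pos: [0.4577, -0.1125, 0.1329]
tool_rot: [0.98, 0.197, -0.003, 0.001]
force: [-0.5, 0.6, -2.1]
finger_gap: 0.285
```

```bash
python3 st.py; python3 look.py w11;python3 held.py w11 .05
```

```text
30.95 [ 457.7 -112.5  132.9] [ 0.98   0.197 -0.003  0.001] gap 0.285 F [-0.5  0.6 -2.1] q [ 0.63  0.34 -0.52  2.07  0.24  0.8  -1.21]
wrist crock blue 1698 free [ 0.4455 -0.2807  0.0431] fix [ 0.4451 -0.2806] z 0.0655 resid 0.0015
wrist lid yellow 919 knob [0.4709 0.1017] [0.4699 0.1031] z 0.0452 disc z 0.0137 enc [469.2 105.6  58.3]
n 12759 tilt [-0.001 -0.002] disc top z at tcp rel -6.0 centre-tcp mm [-1.5 -0.1] r 49.7
hull fit [-2.   0.1]
```

View pics/w11.png

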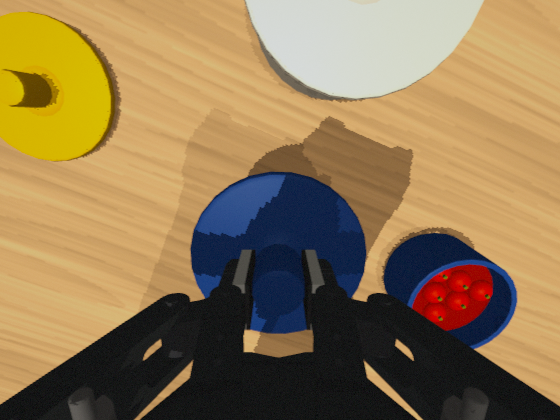

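step_arm(
  increments=[-1,-1,-20,0,0,-1,-2,-30,0,0,-1,-2,-33,0,0,-1,-2,-30,0,0,-1,-2,-24,0,0,-1,0,-14,0,0,-1,0,-6,0,0,-1,0,0,0,0],
)

```text
time: 32.0
eef_pos: [0.4443, -0.2695, 0.1253]
tool_rot: [0.98, 0.2, -0.008, -0.004]
force: [-0.2, 0.4, -2.5]
finger_gap: 0.281
```

```bash
python3 st.py
```

```text
32.0 [ 444.3 -269.5  125.3] [ 0.98   0.2   -0.008 -0.004] gap 0.281 F [-0.2  0.4 -2.5] q [ 0.86  0.42 -0.45  1.95  0.24  0.84 -0.89]
```

step_arm(
  increments=[-1,2,-6,0,0,-1,1,-4,0,0,-1,0,0,-5,0,-1,0,0,-6,0,-1,0,0,-6,0,-1,0,0,-4,0,-1,0,0,0,0,-1,0,0,0,0],
)

```text
time: 33.0
eef_pos: [0.4481, -0.277, 0.1025]
tool_rot: [0.979, 0.202, -0.008, -0.005]
force: [0.2, 0.3, -1.2]
finger_gap: 0.284
```

```bash
python3 st.py; python3 look.py w12;python3 held.py w12 .05
```

```text
33.0 [ 448.1 -277.   102.5] [ 0.979  0.202 -0.008 -0.005] gap 0.284 F [ 0.2  0.3 -1.2] q [ 0.85  0.47 -0.43  1.95  0.27  0.8  -0.9 ]
n 12735 tilt [-0.013  0.008] disc top z at tcp rel -6.2 centre-tcp mm [-1.8  0.3] r 49.7
hull fit [-2.   0.3]
```

View pics/w12.png

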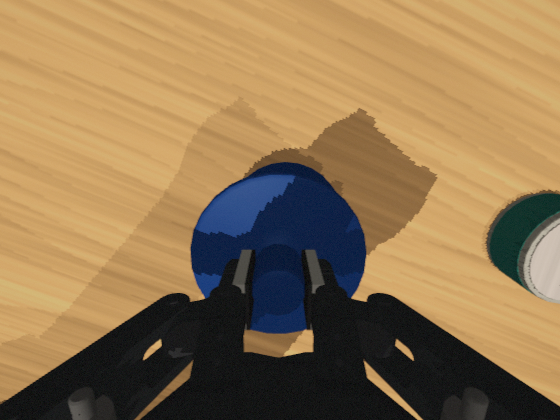

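The blue lid hovers over its crock, with the crock edge visible at (285,168). I need -4.5 mm in y; seating is expected at TCP z of about 81.

step_arm(
  increments=[-1,0,-3,0,0,-1,0,-1,-3,0,-1,0,0,-3,0,-1,0,0,-3,0,-1,0,0,-2,0,-1,0,0,-1,0,-1,0,0,0,0,-1,0,0,0,0],
)

```text
time: 34.05
eef_pos: [0.4483, -0.2815, 0.09]
tool_rot: [0.979, 0.202, -0.008, -0.005]
force: [0.6, -0.8, -1.1]
finger_gap: 0.282
```

```bash
python3 st.py
```

```text
34.05 [ 448.3 -281.5   90. ] [ 0.979  0.202 -0.008 -0.005] gap 0.282 F [ 0.6 -0.8 -1.1] q [ 0.85  0.49 -0.42  1.95  0.28  0.78 -0.9 ]
```

step_arm(
  increments=[-1,0,0,-2,0,-1,0,0,-2,0,-1,0,0,-1,0,-1,0,0,-1,0,-1,0,0,-1,0,-1,0,0,-0.5,0,-1,0,0,0,0,-1,0,0,0,0],
)

```text
time: 35.05
eef_pos: [0.4483, -0.2816, 0.0821]
tool_rot: [0.979, 0.202, -0.008, -0.005]
force: [-0.7, 0.3, -2.5]
finger_gap: 0.285
```

```bash
python3 st.py
```

```text
35.05 [ 448.3 -281.6   82.1] [ 0.979  0.202 -0.008 -0.005] gap 0.285 F [-0.7  0.3 -2.5] q [ 0.84  0.5  -0.42  1.95  0.29  0.76 -0.91]
```

step_arm(
  increments=[-1,0,0,-0.6,0,-1,0,0,-0.6,0,-1,0,0,-0.5,0,-1,0,0,-0.5,0,-1,0,0,0,0,-1,0,0,0,0,-1,0,0,0,0,-1,0,0,0,0],
)

```text
time: 36.05
eef_pos: [0.4484, -0.2816, 0.0815]
tool_rot: [0.979, 0.202, -0.008, -0.004]
force: [-1.8, 1.2, 2.8]
finger_gap: 0.287
```

```bash
python3 st.py
```

```text
36.05 [ 448.4 -281.6   81.5] [ 0.979  0.202 -0.008 -0.004] gap 0.287 F [-1.8  1.2  2.8] q [ 0.84  0.5  -0.42  1.95  0.29  0.76 -0.91]
```

Contact. A little more, then slow release.

step_arm(
  increments=[-1,0,0,-0.6,0,-1,0,0,-0.4,0,-1,0,0,0,0,-0.42,0,0,0,0,-0.36,0,0,0,0,-0.3,0,0,0,0,0,0,0,0,0,0.4,0,0,0,0],
)

```text
time: 37.05
eef_pos: [0.4496, -0.2823, 0.081]
tool_rot: [0.979, 0.202, -0.007, -0.003]
force: [-0.6, -0.2, 0.8]
finger_gap: 0.694
```

```bash
python3 st.py
```

```text
37.05 [ 449.6 -282.3   81. ] [ 0.979  0.202 -0.007 -0.003] gap 0.694 F [-0.6 -0.2  0.8] q [ 0.84  0.51 -0.41  1.95  0.29  0.76 -0.91]
```

step_arm(
  increments=[1,0,0,5,0,1,0,0,15,0,1,0,0,25,0,1,0,0,30,0,1,0,0,30,0,1,0,0,25,0,1,-10,-20,10,0,1,-15,-30,0,0],
)

```text
time: 38.05
eef_pos: [0.4272, -0.33, 0.2337]
tool_rot: [0.979, 0.205, -0.004, -0.001]
force: [0.9, -0.8, -1.9]
finger_gap: 1.0
```

step_arm(
  increments=[1,-15,-30,0,0,1,-15,-30,0,0,1,-15,-30,0,0,1,-10,-20,0,0,1,-5,-10,0,0,1,0,0,0,0,1,0,0,0,0,1,0,0,0,0],
)

```text
time: 39.05
eef_pos: [0.3663, -0.4538, 0.242]
tool_rot: [0.979, 0.206, -0.002, 0.002]
force: [0.3, 0.1, -0.7]
finger_gap: 0.999
```

```bash
python3 st.py; for c in scene side wrist; do python3 look.py ${c}13 $c |grep -E 'crock yellow|lid yellow'; done; for n in white terracotta blue; do echo $n;python3 seat.py $n scene13 side13 wrist13;done
python3 - <<'E'
from h import *
for c in ['scene','side']:
    a=np.load(c+'13.npz');b=np.load(c+'1.npz')
    for n,t in [('passata_jar',(.62,.498)),('fish_tin',(.515,-.483))]:
        for z in (b,a):
            Q=z['P'][z['d']>0];q=Q[(np.hypot(*(Q[:,:2]-t).T)<.07)&(Q[:,2]>.035)]
            print(c,n,len(q),q.mean(0).round(4))
a=cv2.imread('pics/scene13.png')[110:350,140:420];b=cv2.imread('pics/side13.png')[100:340,60:400]
cv2.imwrite('pics/fin.png',np.hstack([cv2.resize(a,(400,343)),cv2.resize(b,(400,343))]))
E
```

```text
39.05 [ 366.3 -453.8  242. ] [ 0.979  0.206 -0.002  0.002] gap 0.999 F [ 0.3  0.1 -0.7] q [ 1.15  0.36 -0.39  1.72  0.16  1.09 -0.45]
scene crock yellow 96 free [0.4507 0.2943 0.0512] fix [0.4507 0.2943] z 0.0725 resid 0.0022
scene lid yellow 32 knob [0.4746 0.1034] [0.4748 0.1036] z 0.0447 disc z 0.0129 enc [473.4 102.1  59. ]
side crock yellow 318 free [0.4459 0.2981 0.0511] fix [0.4459 0.2981] z 0.0735 resid 0.0019
side lid yellow 59 knob [0.4691 0.1077] [0.4704 0.1054] z 0.0455 disc z 0.0142 enc [471.5 106.7  59.8]
white
scene13 tilt [0.001 0.   ] ztop-rim mm 7.5 enc [620.7 -98. ] 68.9 knob [ 0.6216 -0.0993]
side13 tilt [ 0.004 -0.009] ztop-rim mm 9.2 enc [618.8 -96.3] 71.1 knob [ 0.6161 -0.0937]
wrist13 few
terracotta
scene13 tilt [ 0.003 -0.005] ztop-rim mm 7.3 enc [635.2 263.8] 60.0 knob [0.6363 0.2632]
side13 tilt [ 0.01  -0.005] ztop-rim mm 9.1 enc [633.7 268.4] 59.7 knob [0.6302 0.2693]
wrist13 few
blue
scene13 tilt [0.003 0.002] ztop-rim mm 7.3 enc [ 450.2 -284. ] 51.2 knob [ 0.4521 -0.2839]
side13 tilt [ 0.007 -0.012] ztop-rim mm 9.2 enc [ 449.2 -280.8] 52.0 knob [ 0.4467 -0.279 ]
wrist13 tilt [0.002 0.004] ztop-rim mm 8.8 enc [ 446.2 -282. ] 50.0 knob [ 0.4464 -0.2835]
scene passata_jar 377 [0.6328 0.4917 0.0748]
scene passata_jar 379 [0.6328 0.4915 0.0748]
scene fish_tin 648 [ 0.5183 -0.4938  0.0425]
scene fish_tin 646 [ 0.5184 -0.4939  0.0429]
side passata_jar 989 [0.6119 0.5107 0.0763]
side passata_jar 999 [0.6117 0.5107 0.0763]
side fish_tin 271 [ 0.5106 -0.4853  0.0438]
side fish_tin 274 [ 0.51   -0.4849  0.044 ]
```

View pics/fin.png

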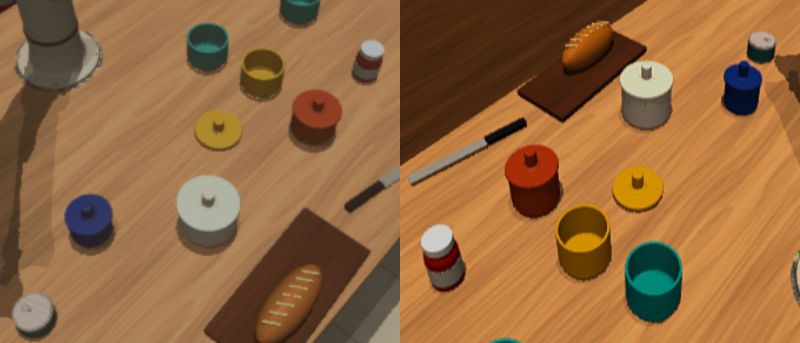

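The picture shows all three lids seated flat: white (208,210), terracotta (317,115) and blue (88,220) in the left half. The yellow crock is open with its lid on the counter, and the jar and tin have not moved.

```bash
python3 -c "
from plant import ctrl
print(ctrl.sign_off())"
```

```text
the job is handed in; nothing more can be done
None
```

The three lids are on their crocks in the order white (olives), terracotta (mozzarella), blue (cherry peppers). Each was lowered until light contact, at most about 4 N, and then released slowly. I handed the job in at about 39 s with the arm clear.

**Lids:** Disc tops stand about 9 mm above the rims in the side and wrist views. The scene camera reads 7.3–7.5 mm because it measures everything 1–2 mm low. Tilt in the scene and wrist views taken as each lid was checked is 0.006 rad or less. The side view reads up to 0.014, which I put down to edge points, and the last wrist view of the white lid read 0.013 at the edge of its picture. Lids and crocks agree in centre to 1–2 mm within the wrist camera.

**Everything else:** The jar, tin, yellow crock and yellow lid are where they were, to about 1 mm on repeat readings.

**Disagreements:** The two fixed cameras differ by about 4–5 mm in absolute position, so I used their mean and the wrist view. The network also proposed the turquoise look-alikes as the yellow crock and the blue crock as terracotta; I rejected both by colour.

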